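# Load the seal carrier under the leaf spring

## Task

Load the seal carrier into the test jig: press it down hard on its thumb pad against the spring bed and, keeping it pressed down, slide it forward so that its nose passes under the bridge and the leaf spring, all the way home against the end stop, where the bed springs up behind it; then let go and move clear. Only press and push it with the fingertips, do not pick it up, and leave the loose things beside the jig where they are.

Things in the scene. Friction and masses are not known exactly. Their poses are not given: they have to be found in the camera images.
- jig: grey and bare-metal test jig fixed on the bench, 200 x 90 mm, 58 high. Origin on the bench; +x is the loading direction along the lane (away from the robot), +z up; all other entries use this frame, in mm. The lane, 62 wide (y -31 to 31), lies between two walls with tops at z 43. Spring bed at x -110 to -40, then fixed lane floor at z 30 from x -38 to the end stop at x 63
- bridge (a point): middle of the underside of the bridge bar that crosses the lane: jig x 16, z 48 (bar x 9 to 23, z 48 to 58). From its far side a leaf spring, 34 wide, slopes down to about z 38 at x 55
- stop_face (a point): middle of the end stop's face, where the carrier's nose ends up: jig x 63, z 37; stop top z 43
- carrier: loose bare-aluminium plate, 100 (x) x 60 (y) x 14 mm, 0.14 to 0.28 kg, lying on the raised bed; origin at the centre of its underside, x along the jig's x. A black seal ring is let into its top near the nose (+x end). Start: origin at jig x -60 to -50, z 40, top at z 54, too high for the bridge; pressed fully down, top at z 44. Home: origin at jig x 13, z 30
- thumb_pad (a point): centre of the carrier's grooved thumb pad on its top face: the flat 32 mm (x) x 60 mm (y) between the tail end and the ridge (16 mm from each); 34 mm behind the carrier's centre. Press here
- ridge (a point): middle of the near (tail) face of the carrier's cross ridge, at carrier x -18; ridge 8 mm long (x -18 to -10), 56 wide, 7.5 above the carrier's top. The fingers can push forward on it; it stays outside the bridge (5 mm short of it at home)
- bed (a joint): how far the spring bed is pressed down, m: 0 = up (its top at jig z 40 mm), 0.010 = down on its stop, level with the lane floor. Spring: 5 N at 0, 13 N fully down; it stays level. The carrier clears the bridge from 0.006. When the carrier's tail has left the bed (carrier origin beyond jig x 10 mm) the bed rises behind it
- leaf (a joint): angle of the leaf spring, rad: 0 = hanging free, grows as its tip is raised; about 0.17 when it rests on a lowered carrier, pressing it with about 4 N. All sliding faces are smooth metal
- seal_kit: small white cardboard box of seals, 51 x 76 x 23 mm, loose; origin at the centre of its underside. Bystander
- valve_knob: black five-lobed valve knob, 48 x 53 x 30 mm, loose; origin at the centre of its underside. Bystander
- d_ring: flat triangular wire ring, 54 x 58 x 6 mm, loose; origin at the centre of its underside. Bystander
Mind the look-alikes: they are no part of the job. What is shaped like the carrier but blue or yellow is not meant.

How it is judged (in metres and radians):
On the way:
1. the fingers hold the carrier pressed down with its nose under the bridge (value of joint bed above 0.0055 m and contact force between the fingers and carrier above 4 N and x of carrier in the frame of jig between -0.03 and 0.009 m), for 0.1 s.
At the end, for the whole second after the job is handed in: the carrier lies flat on the lane floor (within 3 mm, 0.05 rad), within 3.5 mm of the end stop and 4 mm of the lane's middle, at rest, with the leaf spring resting on it (leaf above 0.1 rad) and the spring bed up again behind it (bed below 2 mm) (x of carrier in the frame of jig above 0.0095 m and y of carrier in the frame of jig between -0.004 and 0.004 m and z of carrier in the frame of jig below 0.033 m and angle between carrier's own z axis and vertical below 0.05 rad and value of joint bed below 0.002 m and value of joint leaf above 0.1 rad and linear speed of carrier below 0.01 m/s); the robot touches nothing.
It fails at once if the carrier is lifted: more than 8 mm above its height on the raised bed (z of carrier in the frame of jig above 0.048 m).
It fails at once if the seal kit is moved more than 25 mm (distance of seal_kit from where it was at the start of the episode above 0.025 m).
It fails at once if the valve knob is moved more than 25 mm (distance of valve_knob from where it was at the start of the episode above 0.025 m).
It fails at once if the d ring is moved more than 25 mm (distance of d_ring from where it was at the start of the episode above 0.025 m).
It also fails if it takes over 35 s, if anything falls off the work surface, if the arm or the gripper's body presses on something with over 40 N, if the wrist force passes 120 N, or if a joint passes its speed limit or range.

## Robot

A 6-joint arm with a two-finger parallel gripper is mounted at the origin on a cart in front of the work surface, level with it; the furniture and walls round the work are solid. World frame = base frame: x ahead of the robot, y to its left, z up, the work surface at z = 0. Lengths are in mm, angles in rad, forces in N, time in s.
With the tool pointing down it reaches from about 350 to 775 mm from the base axis. Payload 7.3 kg.
Tool frame: the origin (TCP) lies at the centre of the arm's flange, where the gripper is bolted on; the fingertips stand 178 mm ahead of it and the grasp point (between the pads) lies 159 mm ahead of it; z points along the fingers, y is the direction in which the jaws open and shut (so a half turn about z gives the same grasp; the last joint's range is limited). The gripper opens to 92 mm and grips with 3 to 60 N. Pads are 19 mm wide; open, the fingers measure 130 mm over their backs; the gripper's body (75 mm by 190 mm) begins 47 mm behind the grasp point.
Start: joints at [-1.256, 0.342, 1.524, -0, 1.275, -0.146], TCP at [233.468, -470.234, 404.741] pointing down, gripper open.
Joint ranges: [-2.53, 2.53], [-0.77, 2.02], [0.04, 2.7], [-1, 4.14], [0.28, 2.66], [-3.11, 3.11]. Speed limits (rad/s): [2.57, 2.57, 3.14, 3.14, 3.14, 3.14].

## Interface

Orientations are given as [roll, pitch, yaw] about the fixed x, y, z axes, in that order (R = Rz(yaw) Ry(pitch) Rx(roll)).
In Python, from plant import status, viewer, ticket gives the robot as it stands.
- The arm moves only by the tool play_rows, never from a script. Its argument "commands" is a list of rows, each an object with "offset": the shift along the tool's x, y, z in m, a list of three; "twist": the turn about the tool's z in degrees. A call has 1 to 5 rows; each row shifts and turns the commanded pose from where the row before left it, along the tool's axes as they then stand; what a row does not reach is not made up. A row lasts 1/10 s, in which the tool goes at most 50 mm and 8.59 degrees, less where a joint would pass 70% of its speed; a pose out of reach is approached as far as the arm can. A call with a gripper value outside its range is refused whole. "jaw" is the closure in counts, from 0 (fully open) to 255 (shut), set as the call begins (left out, the last holds). The fingers move at their own pace and stop on an object; the grip force is fixed at half the most. Time passes only in rows, so rows that do not move let the fingers close. It gives the time, the measured TCP pose, the force and the opening at its end, in the units of the state.
- status.get_obs(): the state, without advancing time (a new reading comes with each control period).
- viewer.capture(name): name is "side" or "top"; returns the picture (384x512x3 uint8, red, green, blue); there is no depth.
- viewer.camera_params(name): a dict with "fov_y" (degrees; the focal length in pixels is half the picture's height over the tangent of half this angle, whatever the lens; pixels are square), "cx", "cy" (the principal point, pixels), "rvec" (rotation vector, rad) and "tvec" (3), from world to camera coordinates, as OpenCV has them. Camera axes: x right, y down, z forward; pixel columns grow to the right and rows downward; lengths in mm; the calibration is good to about 2 mm. A picture is of the moment at which its call begins. camera_params takes no time and is no camera call.
- ticket.close_job(): hands the job in, once; it reports no verdict.
The state is a dict: "time": time; "joint_positions": joint angles; "dq": joint speeds; "tau": joint torques, N m; "tool_pos": TCP position; "tcp_rot": TCP orientation; "contact_force": force on the tool from outside, world axes, zero at the start; "moment": the same for the moment, N m; "grip_width": finger opening in mm.
Only numpy, scipy, OpenCV 4.12 (cv2) and the standard library are available. Lean on these libraries where they do the work, as an engineer would, in place of code of your own. Each camera call takes 0.05 s, during which the arm holds its last target.

## Working session

There is one attempt and no reset: what is moved stays moved. The work goes in short steps, Python scripts to look and compute and a tool call to move; the robot and the scene stay as the last step left them, time stands still between calls to the robot, and variables do not carry over. Pictures are saved under pics/ and viewed, and the job is handed in when it is done.

Besides the shell and the picture viewer there is one more tool, called after ">>>" in YAML: its name, and indented under it one key for each argument. play_rows: Moves the arm, as the interface text tells. Its arguments: {"type":"object","properties":{"commands":{"type":"array"},"jaw":{"type":"number"}},"required":["commands"]}

```bash
mkdir -p pics; python3 - <<'E'
from plant import status, viewer
import cv2
o=status.get_obs()
for k,v in o.items(): print(k,v)
for n in("side","top"):
    im=viewer.capture(n); cv2.imwrite(f"pics/{n}0.png",im[:,:,::-1]); print(n,viewer.camera_params(n))
E
```

```text
time 0.0
joint_positions [-1.25602546e+00  3.42749950e-01  1.52503578e+00 -1.32724860e-05
  1.27539321e+00 -1.46024217e-01]
dq [-1.32799365e-03  2.94651994e-04  9.86497299e-04  4.70824904e-04
  1.59020948e-03  7.26625148e-05]
tau [ 1.56500249e-03 -4.31242347e+01 -2.44214505e+01  7.17912731e-02
  5.60877775e-02 -1.41909672e-04]
tool_pos [ 233.41125868 -470.10845946  404.02406035]
tcp_rot [-3.14002140e+00 -2.18257674e-04  4.60798785e-01]
contact_force [-0.76373041  0.04184694 -0.49810369]
moment [-0.06623707 -0.00775385  0.00094987]
grip_width 92.04573142638982
side {'fov_y': 43.89321546644335, 'cx': 245.6354504876354, 'cy': 194.45122494742574, 'rvec': array([ 0.03487526, -2.58879009,  1.74991061]), 'tvec': array([565.6192514 ,  51.82042498, 886.33931525])}
top {'fov_y': 42.74938810974161, 'cx': 248.72391763741396, 'cy': 196.37198533900622, 'rvec': array([ 2.10716068, -2.16066616,  0.22755145]), 'tvec': array([ 12.4939987 , 578.49051059, 862.89007782])}
```

View pics/side0.png

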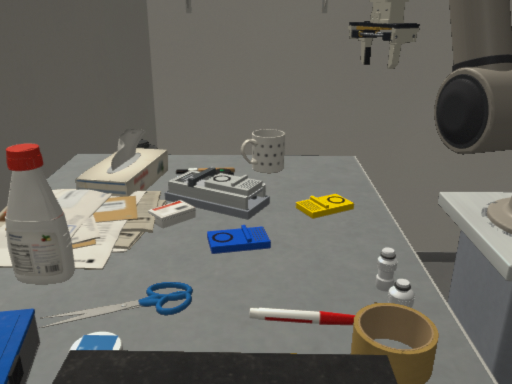

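View pics/top0.png

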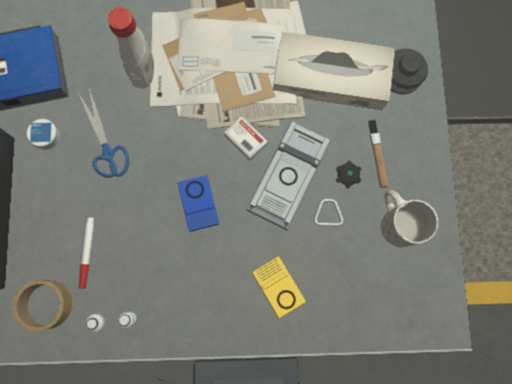

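The carrier could be the aluminium plate in the jig (top ~(288,180)), the blue plate (198,203) or the yellow plate (279,287). The aluminium one fits, because it is bare metal and sits on the jig. I'll confirm with a crop.

```bash
python3 - <<'E'
import cv2
a=cv2.imread("pics/top0.png")[115:235,225:375]; cv2.imwrite("pics/top0c.png",cv2.resize(a,None,fx=5,fy=5,interpolation=cv2.INTER_CUBIC))
a=cv2.imread("pics/side0.png")[155:225,150:280]; cv2.imwrite("pics/side0c.png",cv2.resize(a,None,fx=6,fy=6,interpolation=cv2.INTER_CUBIC))
E
```

```text
(no output)
```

View pics/top0c.png

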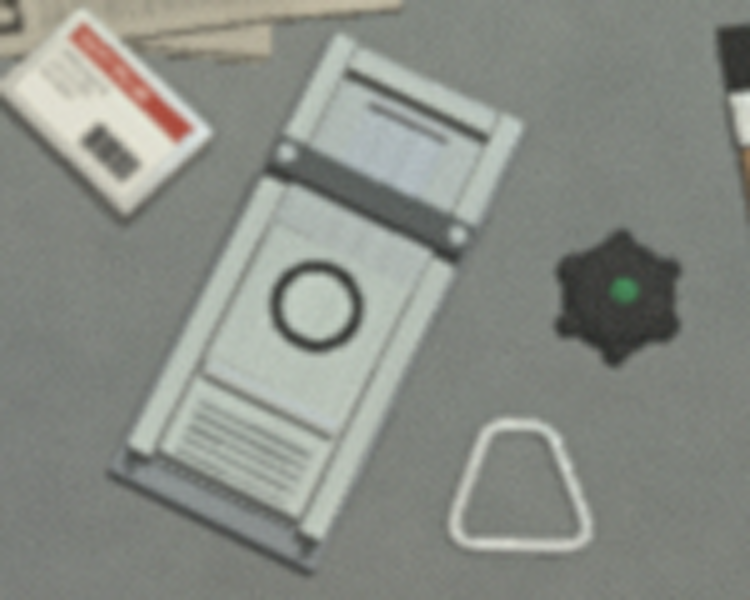

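View pics/side0c.png

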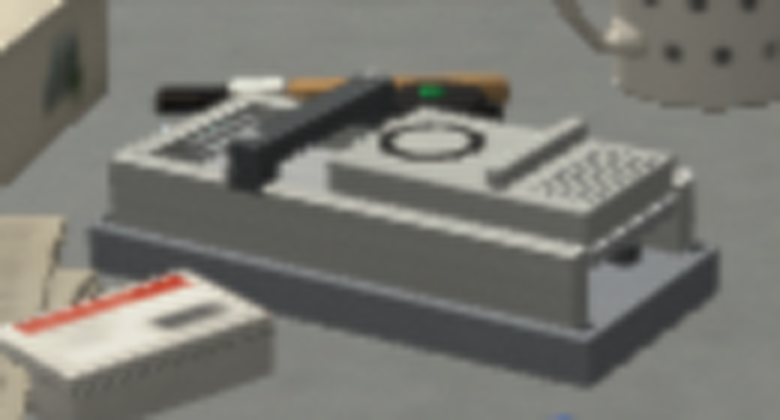

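The crop confirms it: bare-aluminium plate, black ring towards the bridge, grooved pad at the tail, lying on the raised bed. Next I fit the jig pose and the carrier x.

```bash
cat > h.py <<'E'
import numpy as np, cv2
from plant import viewer
def cam(n):
    p=viewer.camera_params(n); f=192/np.tan(np.radians(p["fov_y"]/2))
    K=np.array([[f,0,p["cx"]],[0,f,p["cy"]],[0,0,1.]]); return K,np.array(p["rvec"]),np.array(p["tvec"])
C={n:cam(n) for n in("top","side")}
def proj(n,P):
    K,r,t=C[n]; return cv2.projectPoints(np.asarray(P,float).reshape(-1,1,3),r,t,K,None)[0][:,0]
def j2w(q,P):
    x,y,a=q[:3]; P=np.asarray(P,float).reshape(-1,3); c,s=np.cos(a),np.sin(a)
    return np.c_[x+c*P[:,0]-s*P[:,1],y+s*P[:,0]+c*P[:,1],P[:,2]]
def overlay(n,img,q,cx,cz,crop,s,out):
    u0,v0,u1,v1=crop; a=cv2.resize(img[v0:v1,u0:u1],None,fx=s,fy=s,interpolation=cv2.INTER_CUBIC)
    def L(P,col):
        p=proj(n,j2w(q,P)); p=((p+.5-[u0,v0])*s-.5).round().astype(int); cv2.polylines(a,[p.reshape(-1,1,2)],False,col,1)
    R=lambda x0,x1,y0,y1,z:[(x0,y0,z),(x1,y0,z),(x1,y1,z),(x0,y1,z),(x0,y0,z)]
    L(R(63,63,-31,31,43),(0,0,255)); L(R(9,23,-41,41,58),(255,0,0)); L([(-110,31,43),(63,31,43)],(0,0,255)); L([(-110,-31,43),(63,-31,43)],(0,0,255))
    L(R(-50+cx,50+cx,-30,30,cz+14),(0,255,0)); L(R(-18+cx,-10+cx,-28,28,cz+21.5),(0,255,255)); 
    cv2.imwrite(out,a)
E
cat > fit.py <<'E'
from h import *
from scipy.optimize import least_squares
cr=lambda u,v:np.array([(u+.5)/5-.5+225,(v+.5)/5-.5+115])
sd=lambda u,v:np.array([(u+.5)/6-.5+150,(v+.5)/6-.5+155])
# (view, px, x,y,z, on carrier)
D=[("top",cr(347,72),63,31,43,0),("top",cr(490,137),63,-31,43,0),
("top",cr(203,376),-18,28,61.5,1),("top",cr(333,436),-18,-28,61.5,1),
("top",cr(158,455),-50,30,54,1),("top",cr(296,519),-50,-30,54,1),
("side",sd(585,213),-50,30,54,1),("side",sd(675,157),-50,-30,54,1),("side",sd(330,165),50,30,54,1),
("side",sd(497,180),-18,28,61.5,1),("side",sd(585,122),-18,-28,61.5,1)]
def res(q):
    r=[]
    for n,px,x,y,z,c in D: r+=list(proj(n,j2w(q,[(x+(q[3] if c else 0),y,z)]))[0]-px)
    return np.array(r)
s=least_squares(res,[600,-60,-.4,-55],loss="soft_l1",x_scale=[10,10,.1,10]); print(s.x,np.degrees(s.x[2])); print(res(s.x).reshape(-1,2).round(2))
for n in C: print(n,-cv2.Rodrigues(C[n][1])[0].T@C[n][2])
np.save("q.npy",s.x)
overlay("top",cv2.imread("pics/top0.png"),s.x,s.x[3],40,(225,115,375,235),5,"pics/ov_top.png")
overlay("side",cv2.imread("pics/side0.png"),s.x,s.x[3],40,(150,155,280,225),6,"pics/ov_side.png")
E
python3 fit.py
```

```text
[ 6.43355442e+02 -9.12939244e+01 -4.92037098e-01 -5.71078183e+01] -28.191649067656492
[[-0.26 -0.58]
 [-0.12  0.33]
 [-0.93 -0.7 ]
 [ 0.12  0.68]
 [-0.7  -1.18]
 [ 0.6   0.4 ]
 [ 0.17 -0.3 ]
 [ 0.16 -0.56]
 [-1.39 -1.4 ]
 [ 0.75 -1.82]
 [ 0.59 -0.67]]
top [407.78309526  22.86136232 955.28894193]
side [542.56864598 818.55733219 379.19788248]
```

View pics/ov_top.png

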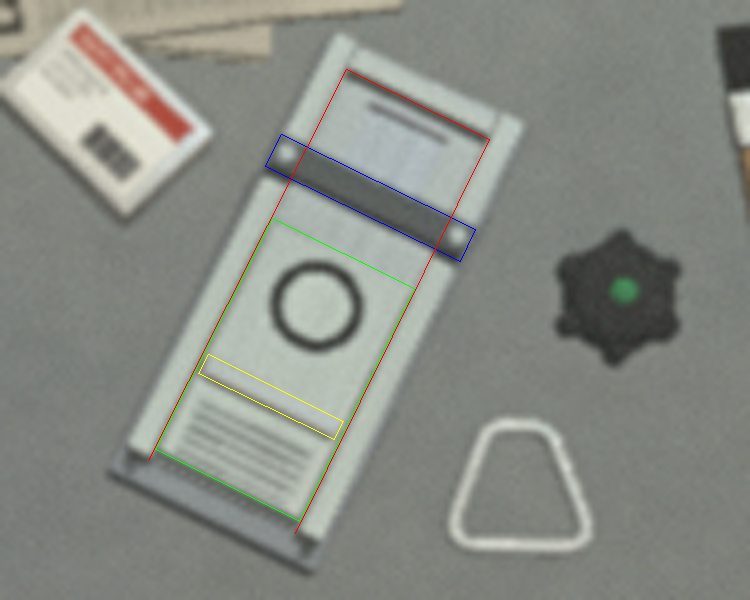

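View pics/ov_side.png

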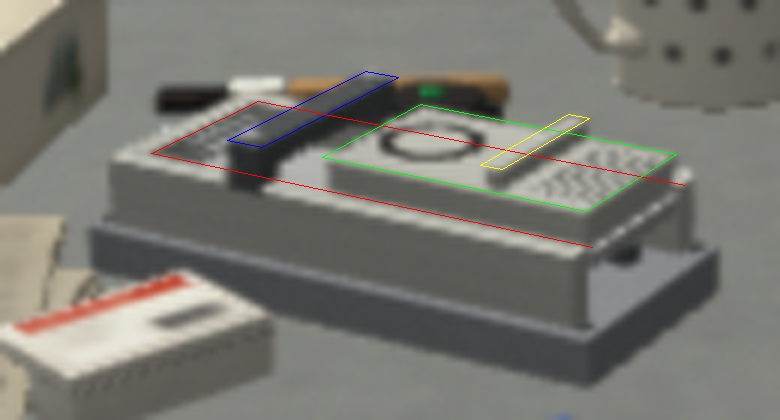

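Carrier at jig x ≈ -57, jig yaw ≈ -28.2°. Both overlays agree to about 1 px. First I turn the tool and close the fingers.

>>> play_rows:
  commands:
    - {"offset":[0,0,0],"twist":8}
    - {"offset":[0,0,0],"twist":8}
    - {"offset":[0,0,0],"twist":8}
    - {"offset":[0,0,0],"twist":8}
    - {"offset":[0,0,0],"twist":8}
  jaw: 255

```text
time: 0.6
tool_pos: [233.4, -470.1, 404.3]
tcp_rot: [-3.141, 0.0, -0.243]
contact_force: [0.3, 0.4, -0.7]
grip_width: 56.6
```

>>> play_rows:
  commands:
    - {"offset":[0,0,0],"twist":8}
    - {"offset":[0,0,0],"twist":6.6}
    - {"offset":[0,0,0],"twist":0}
    - {"offset":[0,0,0],"twist":0}

```text
time: 1.0
tool_pos: [233.5, -470.2, 404.5]
tcp_rot: [-3.141, 0.0, -0.489]
contact_force: [0.3, 0.1, 0.0]
grip_width: 24.2
```

>>> play_rows:
  commands:
    - {"offset":[0.0085,-0.048,0],"twist":0.2}
    - {"offset":[0.0085,-0.048,0],"twist":0}
    - {"offset":[0.0085,-0.048,0],"twist":0}
    - {"offset":[0.0085,-0.048,0],"twist":0}
    - {"offset":[0.0085,-0.048,0],"twist":0}

```text
time: 1.5
tool_pos: [385.7, -277.5, 404.8]
tcp_rot: [3.141, -0.0, -0.493]
contact_force: [1.2, -0.4, -0.0]
grip_width: 0.4
```

>>> play_rows:
  commands:
    - {"offset":[0.0085,-0.048,0],"twist":0}
    - {"offset":[0.0085,-0.048,0],"twist":0}
    - {"offset":[0.0085,-0.048,0],"twist":0}
    - {"offset":[0.0085,-0.048,0],"twist":0}
    - {"offset":[0.0085,-0.048,0],"twist":0}

```text
time: 2.0
tool_pos: [537.3, -86.4, 404.7]
tcp_rot: [3.141, -0.0, -0.493]
contact_force: [0.6, -0.3, -0.3]
grip_width: 0.5
```

>>> play_rows:
  commands:
    - {"offset":[0.0085,-0.048,0],"twist":0}
    - {"offset":[0,0,0],"twist":0}
    - {"offset":[0,0,0],"twist":0}
    - {"offset":[0,0,0],"twist":0}

```text
time: 2.4
tool_pos: [566.2, -50.8, 404.5]
tcp_rot: [3.141, 0.001, -0.495]
contact_force: [0.1, -0.3, 0.2]
grip_width: 0.2
```

>>> play_rows:
  commands:
    - {"offset":[0,0,0.04],"twist":0}
    - {"offset":[0,0,0.04],"twist":0}
    - {"offset":[0,0,0.04],"twist":0}
    - {"offset":[0,0,0.036],"twist":0}
    - {"offset":[0,0,0],"twist":0}

```text
time: 2.9
tool_pos: [564.4, -51.4, 244.5]
tcp_rot: [3.139, 0.009, -0.497]
contact_force: [-0.4, -0.2, -0.2]
grip_width: 0.7
```

```bash
python3 - <<'E'
from h import *
from plant import status
q=np.load("q.npy")
for n,c,s in(("top",(225,115,375,235),5),("side",(150,125,280,225),6)):
    im=viewer.capture(n)[:,:,::-1].copy(); cv2.imwrite(f"pics/{n}1.png",im)
    overlay(n,im,q,q[3],40,c,s,f"pics/{n}1c.png")
o=status.get_obs(); print(o["tool_pos"],o["contact_force"])
E
```

```text
[566.62165755 -51.30460554 249.48336306] [ 0.40986828 -0.28173236 -0.04437064]
```

View pics/side1c.png

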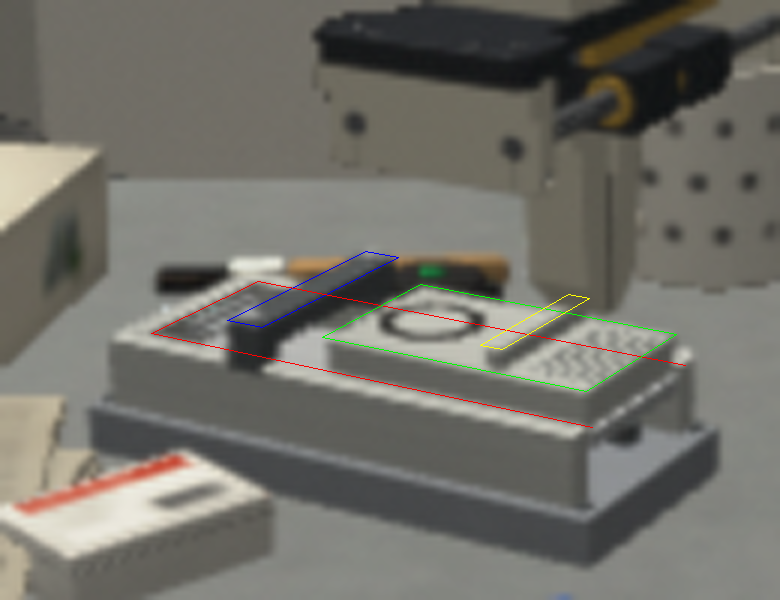

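View pics/top1c.png

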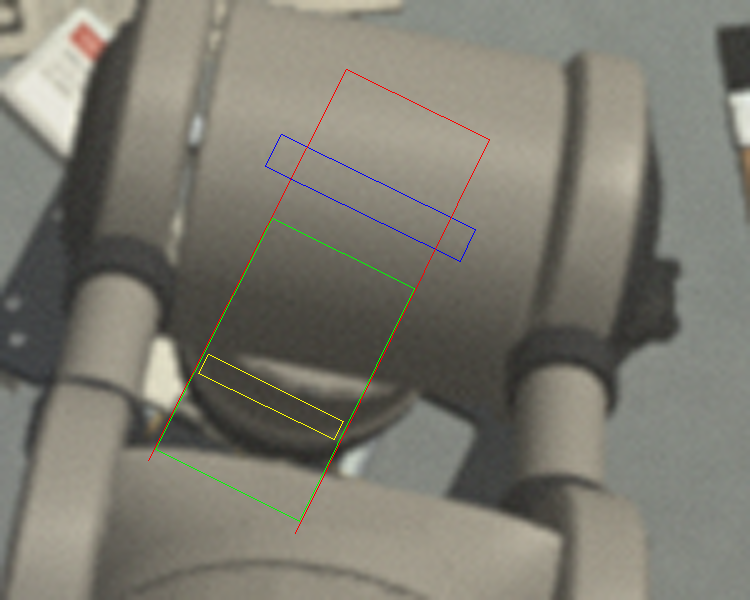

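The side view shows the closed fingertips (crop ~(575,300)) above the thumb pad area. I'll check their position by projection.

```bash
python3 - <<'E'
from h import *
from plant import status
q=np.load("q.npy"); o=status.get_obs(); t=o["tool_pos"]
c,s=np.cos(q[2]),np.sin(q[2]); d=np.array(t[:2])-q[:2]
jx,jy=c*d[0]+s*d[1],-s*d[0]+c*d[1]; print(jx,jy,t[2]-178,o["tcp_rot"])
a=cv2.resize(cv2.imread("pics/side1.png")[150:200,215:275],None,fx=12,fy=12,interpolation=cv2.INTER_CUBIC)
for (y,col) in((19,(0,0,255)),(10,(255,0,0))):
    P=[(jx+9.5,jy+y,t[2]-178),(jx-9.5,jy+y,t[2]-178),(jx-9.5,jy-y,t[2]-178),(jx+9.5,jy-y,t[2]-178)]
    p=((proj("side",j2w(q,P))+.5-[215,150])*12-.5).astype(int); cv2.polylines(a,[p.reshape(-1,1,2)],True,col,1)
cv2.imwrite("pics/tip.png",a)
E
```

```text
-86.52287991209634 -1.0052730574133335 71.48336306091036 [ 3.14142120e+00  1.04117863e-04 -4.96981931e-01]
```

View pics/tip.png

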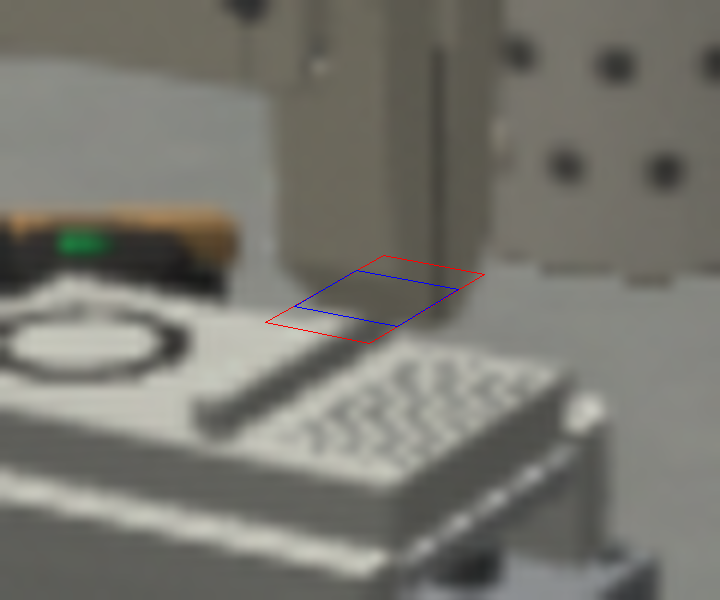

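>>> play_rows:
  commands:
    - {"offset":[-0.002,-0.001,0.005],"twist":0}
    - {"offset":[0,0,0.005],"twist":0}
    - {"offset":[0,0,0.003],"twist":0}
    - {"offset":[0,0,0],"twist":0}
    - {"offset":[0,0,0],"twist":0}

```text
time: 3.5
tool_pos: [565.5, -48.3, 236.0]
tcp_rot: [-3.142, -0.001, -0.496]
contact_force: [0.4, -0.1, 0.8]
grip_width: 0.7
```

>>> play_rows:
  commands:
    - {"offset":[0,0,0.002],"twist":0}
    - {"offset":[0,0,0.002],"twist":0}
    - {"offset":[0,0,0],"twist":0}
    - {"offset":[0,0,0],"twist":0}

```text
time: 3.9
tool_pos: [565.5, -48.3, 231.9]
tcp_rot: [-3.142, -0.0, -0.496]
contact_force: [0.5, 0.8, 2.2]
grip_width: 0.5
```

Contact came at tip z ≈ 54, which is the pad and not the ridge. Now I press.

>>> play_rows:
  commands:
    - {"offset":[0,0,0.003],"twist":0}
    - {"offset":[0,0,0.003],"twist":0}
    - {"offset":[0,0,0.002],"twist":0}
    - {"offset":[0,0,0],"twist":0}
    - {"offset":[0,0,0],"twist":0}

```text
time: 4.4
tool_pos: [565.5, -48.3, 224.2]
tcp_rot: [-3.141, -0.001, -0.496]
contact_force: [-1.5, 0.3, 7.1]
grip_width: 0.5
```

>>> play_rows:
  commands:
    - {"offset":[0,0,0.002],"twist":0}
    - {"offset":[0,0,0.002],"twist":0}
    - {"offset":[0,0,0],"twist":0}
    - {"offset":[0,0,0],"twist":0}

```text
time: 4.8
tool_pos: [565.6, -48.3, 221.9]
tcp_rot: [-3.141, -0.002, -0.495]
contact_force: [-6.1, 0.7, 20.5]
grip_width: 0.3
```

Bed is on its stop (tip z 43.9, 20 N). Now I slide forward.

>>> play_rows:
  commands:
    - {"offset":[0.003,0,0],"twist":0}
    - {"offset":[0.003,0,0],"twist":0}
    - {"offset":[0.003,0,0],"twist":0}
    - {"offset":[0.003,0,0],"twist":0}
    - {"offset":[0,0,0],"twist":0}

```text
time: 5.3
tool_pos: [576.6, -54.0, 222.0]
tcp_rot: [-3.14, -0.003, -0.496]
contact_force: [-3.8, 1.1, 19.6]
grip_width: 0.6
```

```bash
cat > look.py <<'E'
from h import *
import sys
from plant import status
q=np.load("q.npy"); k=sys.argv[1]; cx,cz=float(sys.argv[2]),30
im=viewer.capture("side")[:,:,::-1].copy(); cv2.imwrite(f"pics/side{k}.png",im)
overlay("side",im,q,cx,cz,(150,125,280,225),6,f"pics/side{k}c.png")
o=status.get_obs(); d=np.array(o["tool_pos"][:2])-q[:2]; c,s=np.cos(q[2]),np.sin(q[2])
print("jig",c*d[0]+s*d[1],-s*d[0]+c*d[1],o["tool_pos"][2]-178,o["contact_force"])
E
python3 look.py 2 -48
```

```text
jig -76.4987806981932 1.3158357303721395 43.980407195890336 [-3.2852211   1.65060095 17.92406848]
```

View pics/side2c.png

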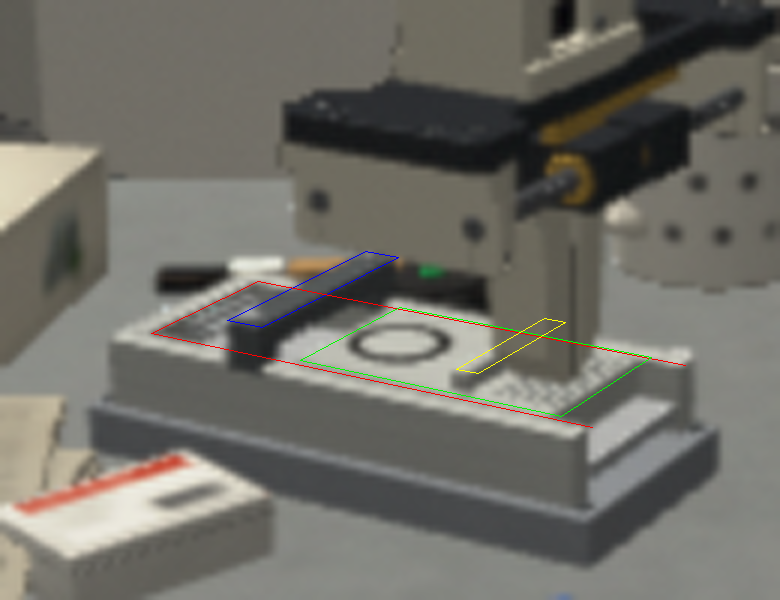

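Bed and carrier are down flat and moving with the fingers against the ridge (crop ~(475,378)); the nose is just short of the bridge. I continue sliding.

>>> play_rows:
  commands:
    - {"offset":[0.004,0,0],"twist":0}
    - {"offset":[0.004,0,0],"twist":0}
    - {"offset":[0.004,0,0],"twist":0}
    - {"offset":[0.004,0,0],"twist":0}
    - {"offset":[0,0,0],"twist":0}

```text
time: 5.85
tool_pos: [590.8, -61.7, 222.2]
tcp_rot: [-3.14, -0.004, -0.496]
contact_force: [-3.2, 2.0, 19.1]
grip_width: 0.8
```

>>> play_rows:
  commands:
    - {"offset":[0.004,0,0],"twist":0}
    - {"offset":[0.004,0,0],"twist":0}
    - {"offset":[0.004,0,0],"twist":0}
    - {"offset":[0.004,0,0],"twist":0}
    - {"offset":[0,0,0],"twist":0}

```text
time: 6.35
tool_pos: [604.9, -69.3, 222.2]
tcp_rot: [-3.14, -0.004, -0.496]
contact_force: [-3.8, 2.3, 17.7]
grip_width: 0.4
```

```bash
python3 look.py 3 -16
```

```text
jig -44.29838351150025 1.2076911321908383 44.17789606904688 [-3.1862643   1.67771621 17.23577735]
```

View pics/side3c.png

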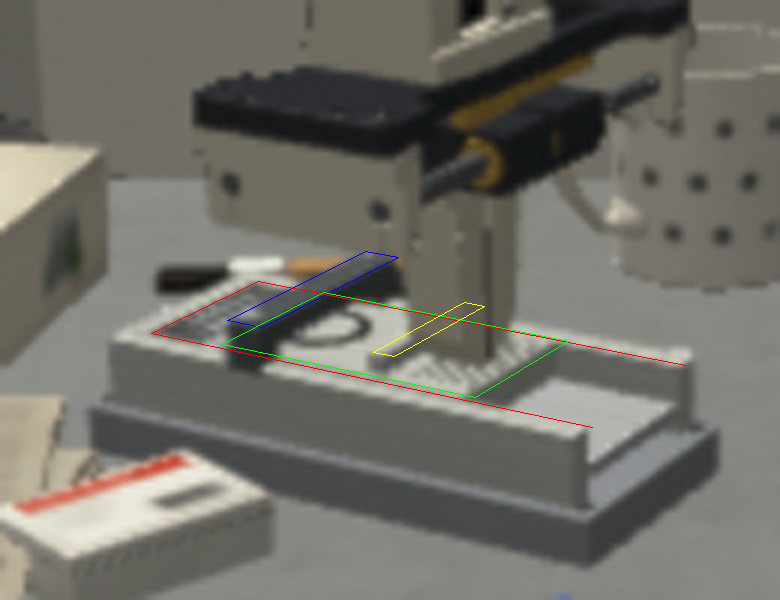

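Nose is under the bridge, bed still down, and the carrier is at about jig x -16. About 29 mm remain.

>>> play_rows:
  commands:
    - {"offset":[0.004,0,0.0003],"twist":0}
    - {"offset":[0.004,0,0],"twist":0}
    - {"offset":[0.004,0,0],"twist":0}
    - {"offset":[0.004,0,0],"twist":0}
    - {"offset":[0,0,0],"twist":0}

```text
time: 6.9
tool_pos: [618.5, -76.5, 222.2]
tcp_rot: [-3.141, -0.002, -0.496]
contact_force: [-5.7, 3.8, 22.0]
grip_width: 0.0
```

>>> play_rows:
  commands:
    - {"offset":[0.003,0,0],"twist":0}
    - {"offset":[0.003,0,0],"twist":0}
    - {"offset":[0.002,0,0],"twist":0}
    - {"offset":[0,0,0],"twist":0}

```text
time: 7.3
tool_pos: [625.4, -80.2, 222.2]
tcp_rot: [-3.141, -0.001, -0.496]
contact_force: [-6.2, 3.5, 20.4]
grip_width: 0.6
```

>>> play_rows:
  commands:
    - {"offset":[0.002,0,0],"twist":0}
    - {"offset":[0.002,0,0],"twist":0}
    - {"offset":[0,0,0],"twist":0}

```text
time: 7.6
tool_pos: [628.9, -82.1, 222.2]
tcp_rot: [-3.141, -0.002, -0.495]
contact_force: [-5.9, 3.4, 20.6]
grip_width: 0.5
```

>>> play_rows:
  commands:
    - {"offset":[0.001,0,0],"twist":0}
    - {"offset":[0.001,0,0],"twist":0}
    - {"offset":[0,0,0],"twist":0}

```text
time: 7.9
tool_pos: [630.0, -82.7, 222.1]
tcp_rot: [-3.141, 0.001, -0.495]
contact_force: [-10.1, 5.4, 23.8]
grip_width: 0.8
```

>>> play_rows:
  commands:
    - {"offset":[0.001,0,0],"twist":0}
    - {"offset":[0.001,0,0],"twist":0}
    - {"offset":[0,0,0],"twist":0}

```text
time: 8.2
tool_pos: [631.4, -83.5, 222.1]
tcp_rot: [-3.141, 0.002, -0.495]
contact_force: [-11.6, 5.3, 24.7]
grip_width: 0.3
```

```bash
python3 look.py 4 13
```

```text
jig -14.218714805573214 1.270010308572183 44.15388439013665 [-11.62044051   5.77799959  25.24899642]
```

View pics/side4c.png

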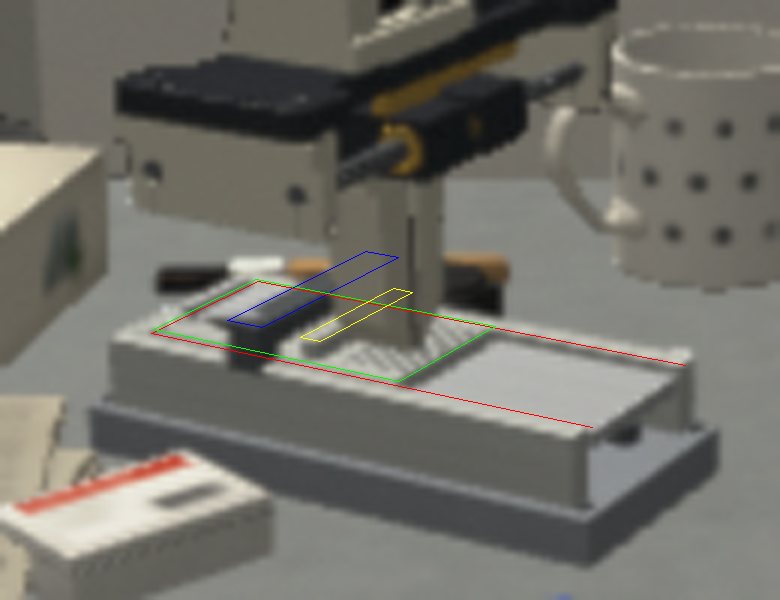

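The bed has risen behind the tail and the carrier is at about x 13. I push a little more to check it is seated.

>>> play_rows:
  commands:
    - {"offset":[0.0015,0,0],"twist":0}
    - {"offset":[0.0015,0,0],"twist":0}
    - {"offset":[0,0,0],"twist":0}

```text
time: 8.55
tool_pos: [632.6, -83.9, 222.1]
tcp_rot: [3.141, 0.009, -0.495]
contact_force: [-20.1, 9.7, 32.4]
grip_width: 0.5
```

It is stalled at 22 N forward, so it is home. I unload gently, then lift off.

>>> play_rows:
  commands:
    - {"offset":[-0.0015,0,-0.001],"twist":0}
    - {"offset":[-0.0015,0,-0.0015],"twist":0}
    - {"offset":[0,0,-0.001],"twist":0}
    - {"offset":[0,0,-0.002],"twist":0}
    - {"offset":[0,0,0],"twist":0}

```text
time: 9.05
tool_pos: [631.6, -84.2, 223.8]
tcp_rot: [3.141, 0.004, -0.496]
contact_force: [-5.0, 3.5, -2.3]
grip_width: 0.5
```

>>> play_rows:
  commands:
    - {"offset":[-0.001,0,-0.003],"twist":0}
    - {"offset":[-0.002,0,-0.005],"twist":0}
    - {"offset":[0,0,-0.02],"twist":0}
    - {"offset":[0,0,-0.04],"twist":0}
    - {"offset":[0,0,-0.04],"twist":0}

```text
time: 9.55
tool_pos: [629.9, -83.4, 334.4]
tcp_rot: [3.141, -0.001, -0.496]
contact_force: [0.7, -0.4, 0.9]
grip_width: 0.7
```

>>> play_rows:
  commands:
    - {"offset":[0,0,-0.04],"twist":0}
    - {"offset":[-0.03,0.03,-0.02],"twist":0}
    - {"offset":[-0.03,0.04,0],"twist":0}
    - {"offset":[-0.03,0.04,0],"twist":0}
    - {"offset":[-0.03,0.04,0],"twist":0}

```text
time: 10.05
tool_pos: [451.2, -158.5, 394.0]
tcp_rot: [3.141, -0.004, -0.495]
contact_force: [0.3, -1.7, 0.2]
grip_width: 0.5
```

>>> play_rows:
  commands:
    - {"offset":[-0.03,0.04,0],"twist":0}
    - {"offset":[-0.03,0.04,0],"twist":0}
    - {"offset":[-0.03,0.04,0],"twist":0}
    - {"offset":[0,0,0],"twist":0}
    - {"offset":[0,0,0],"twist":0}

```text
time: 10.55
tool_pos: [316.0, -221.6, 394.0]
tcp_rot: [3.14, -0.004, -0.499]
contact_force: [0.2, -0.5, -0.2]
grip_width: 0.2
```

```bash
python3 look.py 5 13; python3 - <<'E'
from h import *
q=np.load("q.npy"); im=viewer.capture("top")[:,:,::-1].copy(); cv2.imwrite("pics/top5.png",im)
overlay("top",im,q,13,30,(225,115,375,235),5,"pics/top5c.png")
E
```

```text
jig -226.54547565692667 -268.720417743141 215.80817917595857 [ 0.17104156 -0.2412864   0.36115943]
```

View pics/side5c.png

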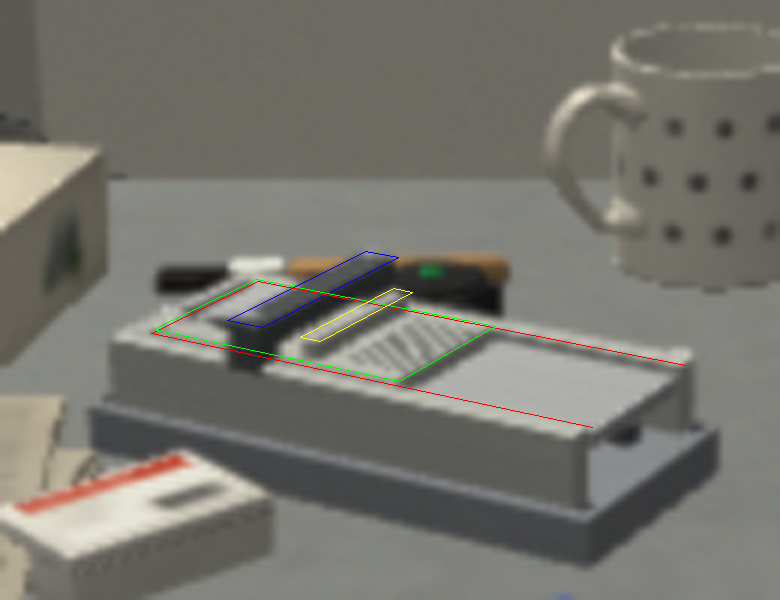

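View pics/top5c.png

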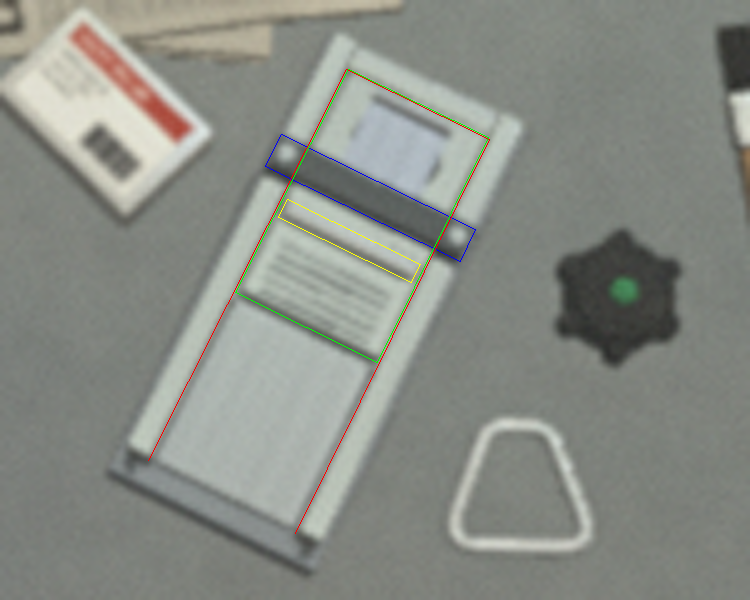

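The tail edge lies on the predicted home outline in both views, at top crop (238,293)–(378,360). The bed is up, the leaf rests on the carrier, and the bystanders haven't moved. Handing in.

```bash
python3 -c "
from plant import ticket; print(ticket.close_job())"
```

```text
the job is handed in; nothing more can be done
None
```

The seal carrier is loaded and the job is handed in at about 10.7 s; the hand-in gave no verdict.

- **Pressing:** with the fingers closed, I pressed the bare-aluminium carrier down on its thumb pad until the bed reached its stop. The fingertips were then at z 44 with about 20 N down.
- **Sliding:** I slid it forward, still pressed at 17–25 N, under the bridge and leaf spring until it stalled against the end stop. The forward force there was about 22 N.
- **Letting go:** I eased off the push before lifting, then moved the arm well clear. The contact force now reads about 0.

**Last checks:** In both camera views the carrier matches the predicted home outline (jig x about 13 mm, centred in the lane) to about 1 pixel, or roughly 2 mm. The leaf spring rests on the carrier. The bed looks fully up behind it, and the seal kit, valve knob and D-ring appear not to have moved.

The bed height and leaf angle were judged only from the pictures, not measured. As the fingertips lifted off there was a brief sideways and slightly upward drag, about 6 N and 2 N. The final pictures, taken after that, show the carrier at the home outline. No check failed.

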